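# Sort the drained gel-casting pieces into their trays

## Robot

A 6-joint arm with a two-finger parallel gripper is mounted at the origin on a cart in front of the work surface, level with it; the furniture and walls round the work are solid. World frame = base frame: x ahead of the robot, y to its left, z up, the work surface at z = 0. Lengths are in m, angles in rad, forces in N, time in s.
With the tool pointing down it reaches from about 0.35 to 0.875 m from the base axis. Payload 4.2 kg.
Tool frame: the origin (TCP) lies at the very end of the fingers, on their centre line; the grasp point (between the pads) lies 19 mm behind it; x points along the fingers, y is the direction in which the jaws open and shut, and the axes are right-handed (so a half turn about x gives the same grasp; the last joint's range is limited). The gripper opens to 85 mm and grips with 20 to 120 N. Pads are 22 mm wide; open, the fingers measure 114 mm over their backs; the gripper's body (76 mm by 85 mm) begins 54 mm behind the grasp point. The pads swing forward as they close: fully open they stand 13 mm farther back than shut.
Start: joints at [-0.952, 0.385, 0.008, 0, -1.194, -0.259], TCP at [0.22, -0.585, 0.231] pointing down, gripper open.
Joint ranges: [-3.14, 3.14], [-1.21, 2.06], [-1.07, 1.41], [-3.16, 2.05], [-2.99, -0.16], [-3.1, 3.1]. Speed limits (rad/s): [2.79, 2.79, 3.14, 3.14, 3.14, 3.14].

## Interface

Orientations are given as a unit quaternion [w, x, y, z].
In Python, from cell import state, snapshot, job_done gives the robot as it stands. The module is installed in compiled form; this text tells all that it offers.
- The arm moves only by the tool send_rows, never from a script. Its argument "increments" is a list of rows, each an object of numbers: "tx", "ty", "tz": the shift along the tool's x, y, z as a fraction of full scale; "turn": the turn about the tool's x as a fraction of full scale. In form: [{"tx": .., "ty": .., "tz": .., "turn": ..}, ...]. A call has 1 to 20 rows; each row is the pose to reach, as a shift and turn from the pose commanded when the call began, along the tool's axes at that moment; what a row does not reach only later rows make up. Full scale, the value 1, is 400 mm for a shift and 1.5 rad for a turn. A row lasts 1/10 s, in which the tool goes at most 50 mm and 8.59 degrees, less where a joint would pass 70% of its speed; a pose out of reach is approached as far as the arm can. A call with a number of a shift or a turn outside -1 to 1 is refused whole. A call with a gripper value outside its range is refused whole. "jaw" is the opening, from 0 (shut) to 1 (fully open), set as the call begins (left out, the last holds). The fingers move at their own pace and stop on an object; "newtons" is the grip in N (left out, the last holds). Time passes only in rows, so rows that repeat a pose let the fingers close. It gives the time, the measured TCP pose, the force and the opening at its end, in the units of the state.
- state(): the state, without advancing time (a new reading comes with each control period).
- snapshot(name): name is "scene" or "top"; returns a dict with "pixels" (384x512x3 uint8, red, green, blue), "depth" (384x512 float32, m along the optical axis (not along the pixel's ray), 0 where there is no reading), "vfov" (degrees; the focal length in pixels is half the picture's height over the tangent of half this angle, whatever the lens; pixels are square), "cx", "cy" (the principal point, pixels), "dist_coeffs" ([k1, k2, p1, p2, k3] as OpenCV has them; the pictures are not rectified), "eye" and "rotation" of the camera in the world. Camera axes: x right, y down, z forward; pixel columns grow to the right and rows downward; lengths in m; the calibration is good to about 2 mm. A picture is of the moment at which its call begins.
- job_done(): hands the job in, once; it reports no verdict.
The state is a dict: "t": time; "q": joint angles; "qvel": joint speeds; "effort": joint torques, N m; "ee_pos": TCP position; "tcp_rot": TCP orientation; "force": force on the tool from outside, world axes, zero at the start; "ft_torque": the same for the moment, N m; "grip_width": opening from 0.0 (shut) to 1.0 (fully open).
Only numpy, scipy, OpenCV 4.12 (cv2) and the standard library are available. Lean on these libraries where they do the work, as an engineer would, in place of code of your own. Each camera call takes 0.05 s, during which the arm holds its last target.

## Task

The toothed comb and the plain gate bar have drained on the sloped rack. Sort them into the two grey trays, each into the tray that already holds one of its kind: lay each flat on the tray floor beside the piece that is there, upper side up as on the rack, without dropping it and without shoving the stored pieces about, and leave the timer, the marker and the roll of tape alone.

Things in the scene. Friction and masses are not known exactly. Their poses are not given: they have to be found in the camera images.
- comb: White plastic comb, 140 x 42 mm: 12 mm thick spine (local y -21 to +1 mm) with five blunt teeth 18 mm wide, 8 mm thick, 10 mm apart, out to y = +21 mm, one at mid-length. Origin: centre of underside; x along its length, z out of its upper side. 40 to 85 g. Lies on the sloped rack, upper side out, x pointing uphill, lower end on the front stop, in either of the two places.
- gate: Plain white plastic bar, no teeth, 140 x 42 x 12 mm, with a rib 90 x 12 mm along the middle of its upper side, 19.5 mm high in all. Origin: centre of underside; x along its length, z out of its upper side. 60 to 130 g. Lies on the sloped rack, upper side out, x pointing uphill, lower end on the front stop, in either of the two places.
- rack: Fixed steel wire rack, 208 (y) x 145 (x) mm, 120 mm high; its top slopes up at 33 degrees towards its +x, about to the robot's left. Origin: centre of foot, z up. The pieces rest with the centres of their undersides at (0, +45, 75) and (0, -45, 75) mm, on 6 mm cross wires 45 mm down and uphill of there; between those it is open to the worktop. Front stop 12 mm high; side wires at y +-100 mm, below the slope.
- comb_tray: Fixed grey open tray, 185 (x) x 180 (y) mm, 32 mm high on feet, walls 4 mm, floor 12 mm above the origin; +x points about to the robot's left. Origin: centre of underside, z up. One loose comb (stored_comb) lies along its -y side, 52 mm from the centre; the +y half is free. The two trays are alike; either may stand on the left.
- gate_tray: Fixed grey open tray, 185 (x) x 180 (y) mm, 32 mm high on feet, walls 4 mm, floor 12 mm above the origin; +x points about to the robot's left. Origin: centre of underside, z up. One loose gate bar (stored_gate) lies along its -y side, 52 mm from the centre; the +y half is free. The two trays are alike; either may stand on the left.
- stored_comb: the comb that already lies flat in comb_tray, upper side up, its length along the tray's x; same piece as comb (140 x 42 x 12 mm, origin at the centre of its underside)
- stored_gate: the gate bar that already lies flat in gate_tray, upper side up, its length along the tray's x; same piece as gate (140 x 42 mm, 19.5 mm high, origin at the centre of its underside)
- timer: bystander: loose pale timer, 64 x 66 x 19 mm, lying on the worktop behind the rack; origin at the centre of its underside
- marker: bystander: loose marker pen, 134 mm long, 12 mm thick, lying on the worktop nearer the robot than the rack; origin at the middle of its underside, y along it
- tape: bystander: loose roll of tape, 61 mm across, 19 mm high, lying flat behind the rack; origin at the centre of its underside

How it is judged:
At the end, for the whole second after the job is handed in: Comb and stored comb both lie in comb_tray, gate and stored gate both in gate_tray: each at rest, upper side up, flat on the tray floor (underside within 4 mm of it, tilt under 0.08 rad), not on top of one another or on the rim (z of comb in the frame of comb_tray between 0.01 and 0.016 m and x of comb in the frame of comb_tray between -0.09 and 0.09 m and y of comb in the frame of comb_tray between -0.09 and 0.09 m and angle between each of comb, gate, stored_comb, stored_gate's own z axis and vertical below 0.08 rad and linear speed of each of comb, gate, stored_comb, stored_gate below 0.02 m/s and z of gate in the frame of gate_tray between 0.01 and 0.016 m and x of gate in the frame of gate_tray between -0.09 and 0.09 m and y of gate in the frame of gate_tray between -0.09 and 0.09 m and z of stored_comb in the frame of comb_tray between 0.01 and 0.016 m and x of stored_comb in the frame of comb_tray between -0.09 and 0.09 m and y of stored_comb in the frame of comb_tray between -0.09 and 0.09 m and z of stored_gate in the frame of gate_tray between 0.01 and 0.016 m and x of stored_gate in the frame of gate_tray between -0.09 and 0.09 m and y of stored_gate in the frame of gate_tray between -0.09 and 0.09 m); the robot touches nothing.
It fails at once if a piece was dropped (fell free from more than about 3 cm) ((linear speed of comb above 0.8 m/s and contact force between the fingers and comb below 0.1 N) or (linear speed of gate above 0.8 m/s and contact force between the fingers and gate below 0.1 N)).
It fails at once if a stored piece was shoved more than 25 mm (distance of any of stored_comb, stored_gate from where it was at the start of the episode above 0.025 m).
It fails at once if the timer, the marker or the tape was moved more than 20 mm (distance of any of timer, marker, tape from where it was at the start of the episode above 0.02 m).
It also fails if it takes over 50 s, if anything falls off the work surface, if the arm or the gripper's body presses on something with over 40 N, if the wrist force passes 120 N, or if a joint passes its speed limit or range.

## Working session

There is one attempt and no reset: what is moved stays moved. The work goes in short steps, Python scripts to look and compute and a tool call to move; the robot and the scene stay as the last step left them, time stands still between calls to the robot, and variables do not carry over. Pictures are saved under pics/ and viewed, and the job is handed in when it is done.

Besides the shell and the picture viewer there is one more tool, called after "Emit:" in YAML: its name, and indented under it one key for each argument. send_rows: Moves the arm, as the interface text tells. Its arguments: {"type":"object","properties":{"increments":{"type":"array"},"jaw":{"type":"number"},"newtons":{"type":"number"}},"required":["increments"]}

```bash
mkdir -p pics
cat > h.py <<'E'
import numpy as np, cv2, pickle
from cell import state, snapshot, job_done
def snap(n,tag):
    s=snapshot(n); pickle.dump(s,open(f'pics/{tag}.pkl','wb')); cv2.imwrite(f'pics/{tag}.png',cv2.cvtColor(s['pixels'],cv2.COLOR_RGB2BGR)); return s
def load(tag): return pickle.load(open(f'pics/{tag}.pkl','rb'))
def K(s):
    f=s['pixels'].shape[0]/2/np.tan(np.radians(s['vfov'])/2); return np.array([[f,0,s['cx']],[0,f,s['cy']],[0,0,1.]])
def rays(s,uv):
    p=cv2.undistortPoints(np.float64(uv).reshape(-1,1,2),K(s),np.float64(s['dist_coeffs'])).reshape(-1,2)
    return np.c_[p,np.ones(len(p))]
def plane(s,uv,z):
    R=np.array(s['rotation']);
    if R.ndim==1: R=rot(R)
    d=rays(s,uv)@R.T; e=np.array(s['eye']); return e+d*((z-e[2])/d[:,2])[:,None]
def depthpts(s,uv):
    R=np.array(s['rotation']); uv=np.int32(uv); d=s['depth'][uv[:,1],uv[:,0]]
    return np.array(s['eye'])+(rays(s,uv)*d[:,None])@R.T
def rot(q):
    from scipy.spatial.transform import Rotation as Ro
    return Ro.from_quat([q[1],q[2],q[3],q[0]]).as_matrix()
E
python3 - <<'E'
from h import *
for n in('scene','top'):
    s=snap(n,n+'0'); print(n,s['vfov'],s['cx'],s['cy'],s['dist_coeffs'],s['eye'],s['rotation'])
print(state())
E
```

```text
scene 55.288214478575235 253.8774923879496 190.74745242386274 [-0.00737112  0.          0.          0.          0.        ] [0.13877863 0.36399761 0.69229502] [ 0.15475837 -0.41675743  0.83289358 -0.32962309]
top 45.23523737096242 258.5132034861723 196.0945872279103 [-0.13254296  0.          0.          0.          0.        ] [0.56288047 0.02037741 1.08589273] [ 0.0021305  -0.70573964  0.70801284 -0.02539365]
{'t': 0.1, 'q': array([-9.52381423e-01,  3.85491429e-01,  6.77946775e-03, -4.24600797e-04,
       -1.19403263e+00, -2.58595796e-01]), 'qvel': array([-0.00044439, -0.00308843,  0.00403532,  0.00144611,  0.00084689,
        0.00182771]), 'effort': array([-4.61518011e-04, -3.93318629e+01,  1.88928026e+01,  4.19791728e+00,
       -2.59460743e-03,  8.18993982e-06]), 'ee_pos': array([ 0.21989279, -0.58448305,  0.23033207]), 'tcp_rot': array([ 0.69553743, -0.12579268,  0.69586968,  0.12715846]), 'force': array([-0.38620363,  0.23011028,  1.08615096]), 'ft_torque': array([-0.01946006, -0.04902017,  0.02940303]), 'grip_width': 1.0011736498040844}
```

View pics/scene0.png

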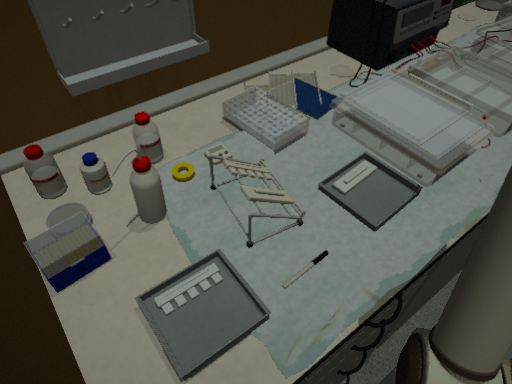

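View pics/top0.png

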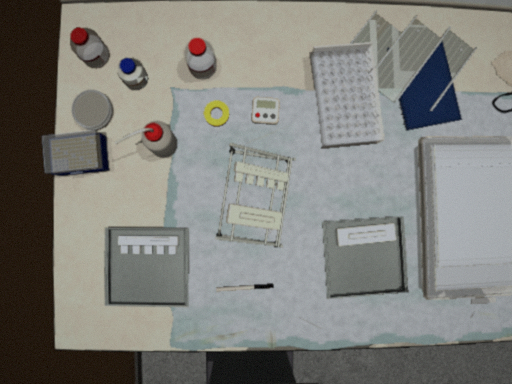

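```bash
sed -i "s/R=np.array(s\['rotation'\]);/R=rot(s['rotation']);/" h.py
python3 - <<'E'
from h import *
from h import rot
print(rot(load('top0')['rotation']).round(3)); print(rot(state()['tcp_rot']).round(3))
E
```

```text
[[-0.004 -0.999  0.039]
 [-0.999  0.003 -0.033]
 [ 0.033 -0.039 -0.999]]
[[-0.001 -0.352  0.936]
 [ 0.002  0.936  0.352]
 [-1.     0.002 -0.   ]]
```

The top view shows the rack with the gate nearer the robot (255,217) and the comb farther away (262,175). The comb tray is on the left (147,265) and the gate tray on the right (365,257). In both trays the free half is the near one. Next I'll measure.

Run:
```python
from h import *
s=load('top0'); im=cv2.cvtColor(s['pixels'],cv2.COLOR_RGB2BGR)
cv2.imwrite('pics/c1.png',cv2.resize(im[135:260,200:310],None,fx=5,fy=4.7,interpolation=cv2.INTER_CUBIC))
hsv=cv2.cvtColor(im,cv2.COLOR_BGR2HSV)
for uv in[(255,217),(262,175),(147,242),(365,235),(365,270),(147,280),(250,195)]: print(uv,hsv[uv[1],uv[0]],depthpts(s,[uv])[0].round(4))
```

```text
(255, 217) [ 37  25 182] [ 0.5565 -0.0046  0.0959]
(262, 175) [ 37  24 177] [ 0.6477 -0.0204  0.0868]
(147, 242) [106  15 186] [0.4992 0.2424 0.0243]
(365, 235) [100  12 186] [ 0.5131 -0.2603  0.0349]
(365, 270) [ 66  11 114] [ 0.4292 -0.2664  0.0106]
(147, 280) [ 66  11 117] [0.4101 0.245  0.0135]
(250, 195) [100  10 161] [0.6077 0.0047 0.0019]
```

View pics/c1.png

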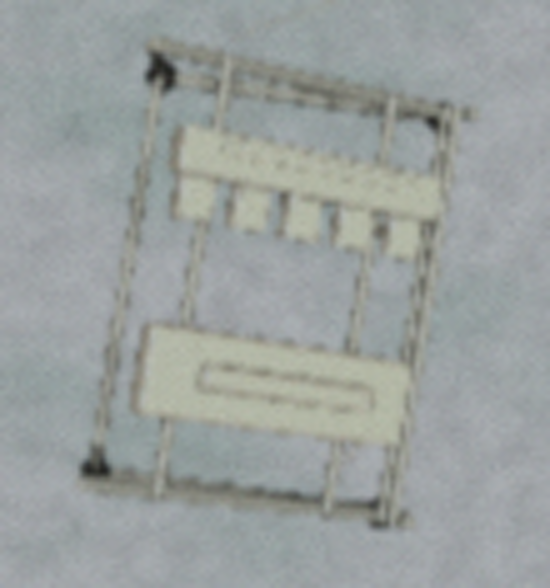

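```bash
cat > meas.py <<'E'
from h import *
def piece(s,box,pred,zr):
    im=cv2.cvtColor(s['pixels'],cv2.COLOR_RGB2HSV); u0,v0,u1,v1=box
    m=pred(im)[v0:v1,u0:u1].astype(np.uint8)
    n,l,st,_=cv2.connectedComponentsWithStats(m); k=1+np.argmax(st[1:,4]); vs,us=np.nonzero(l==k)
    uv=np.c_[us+u0,vs+v0]; P=depthpts(s,uv); ok=(P[:,2]>zr[0])&(P[:,2]<zr[1]); P=P[ok]
    return uv[ok],P
def rect(P):
    (c,wh,a)=cv2.minAreaRect(np.float32(P[:,:2]*1000)); b=cv2.boxPoints((c,wh,a))
    e=b[1]-b[0]; f=b[2]-b[1]; e=e if np.linalg.norm(e)>np.linalg.norm(f) else f
    if e[1]<0:e=-e
    return np.round(c,1),np.round(wh,1),np.degrees(np.arctan2(e[1],e[0]))
E
python3 - <<'E'
from meas import *
s=load('top0')
yel=lambda i:(i[...,0]>25)&(i[...,0]<50)&(i[...,1]>14)&(i[...,2]>140)
wh=lambda i:(i[...,2]>150)
for n,b,p,z in[('comb',(225,155,297,192),yel,(.04,.14)),('gate',(222,198,297,235),yel,(.04,.14)),('scomb',(112,232,182,260),wh,(.0,.06)),('sgate',(330,222,402,248),wh,(.0,.06))]:
    uv,P=piece(s,b,p,z); c,_,_,_=np.linalg.lstsq(np.c_[P[:,:2],np.ones(len(P))],P[:,2],rcond=None)
    g=c[:2]; print(n,len(P),rect(P),'slope',np.degrees(np.arctan(np.hypot(*g))),'dir',np.degrees(np.arctan2(g[1],g[0])), 'zc',P[:,2].mean(), P.mean(0).round(4))
# trays: points at rim
for n,b in[('ct',(95,215,200,315)),('gt',(312,205,418,308))]:
    u,v=np.meshgrid(np.arange(b[0],b[2]),np.arange(b[1],b[3])); uv=np.c_[u.ravel(),v.ravel()]; P=depthpts(s,uv)
    R=P[(P[:,2]>.027)&(P[:,2]<.04)]; print(n,len(R),rect(R)); F=P[(P[:,2]>.006)&(P[:,2]<.018)]; print(' floor',len(F),np.median(F[:,2]))
E
```

```text
comb 795 (array([648.7, -22.7]), array([117.6,  50.4]), np.float32(81.47895)) slope 33.96497427914997 dir 66.94758077128895 zc 0.08380702969306324 [ 0.6476 -0.0199  0.0838]
gate 985 (array([560.7,  -8.6]), array([122.2,  54.4]), np.float32(80.597206)) slope 32.90549619246805 dir 84.36996733530054 zc 0.08692890322187367 [ 0.5567 -0.0056  0.0869]
scomb 815 (array([493.1, 241.8]), array([ 40.2, 138.3]), np.float32(90.16971)) slope 9.655683965145025 dir -0.7148237033767129 zc 0.022023069787628243 [0.4954 0.2426 0.022 ]
sgate 948 (array([ 514.4, -266.9]), array([ 40.2, 137.3]), np.float32(95.097305)) slope 0.7746425390955906 dir 1.2971726314704328 zc 0.02542045138557295 [ 0.5142 -0.2659  0.0254]
ct 909 (array([441.8, 244.4]), array([196.1, 179.7]), np.float32(89.91905))
 floor 4957 0.011453908792257605
gt 1151 (array([ 462.5, -261.7]), array([181.8, 197.6]), np.float32(93.56845))
 floor 4832 0.011669211726277662
```

Run:
```python
from meas import *
s=load('top0'); e=np.array(s['eye']); R=rot(s['rotation'])
yel=lambda i:(i[...,0]>25)&(i[...,0]<50)&(i[...,1]>14)&(i[...,2]>140)
wh=lambda i:(i[...,2]>150)
def comp(b,p):
    im=cv2.cvtColor(s['pixels'],cv2.COLOR_RGB2HSV); u0,v0,u1,v1=b; m=p(im)[v0:v1,u0:u1].astype(np.uint8)
    n,l,st,_=cv2.connectedComponentsWithStats(m); k=1+np.argmax(st[1:,4]); vs,us=np.nonzero(l==k); return np.c_[us+u0,vs+v0]
yaw=np.radians(81); th=np.radians(33)
ux=np.array([np.cos(yaw)*np.cos(th),np.sin(yaw)*np.cos(th),np.sin(th)]); uy=np.array([np.sin(yaw),-np.cos(yaw),0]); n=np.cross(ux,uy)
for nm,b,g in[('comb',(225,155,297,192),(.648,-.021)),('gate',(222,198,297,235),(.557,-.006))]:
    uv=comp(b,yel); c=np.array([*g,.075])
    for it in range(5):
        p0=c+n*.012; d=rays(s,uv)@R.T; X=e+d*(((p0-e)@n)/(d@n))[:,None]
        L=np.c_[(X-c)@ux,(X-c)@uy]; (cc,w,a)=cv2.minAreaRect(np.float32(L*1000)); 
        st=L.min(0)*1000,L.max(0)*1000
        sh=ux*cc[0]/1000+uy*cc[1]/1000; c=c+sh; c[2]=.075
    print(nm,c.round(4),np.round(w,1),round(a,1),'mean',L.mean(0)*1000)
for nm,b,z in[('scomb',(112,232,182,260),.024),('sgate',(330,222,402,248),.024)]:
    uv=comp(b,wh); print(nm,rect(plane(s,uv,z)))
# tray: dark/gray rim mask via depth >24mm not white ; cast on z=.032
for nm,b in[('ct',(98,218,197,312)),('gt',(315,208,415,305))]:
    u,v=np.meshgrid(np.arange(b[0],b[2]),np.arange(b[1],b[3])); uv=np.c_[u.ravel(),v.ravel()]
    P=depthpts(s,uv); m=(P[:,2]>.008).reshape(u.shape).astype(np.uint8); 
    m=cv2.morphologyEx(m,cv2.MORPH_OPEN,np.ones((5,5))); q=uv[m.ravel()>0]
    print(nm,rect(plane(s,q,.032)), depthpts(s,q)[:,2].mean())
```

```text
comb [ 0.648  -0.0297  0.075 ] [ 50.5 142.8] 90.0 mean [ 2.92565327 -0.30148703]
gate [ 0.5597 -0.0158  0.075 ] [148.4  54.5] 0.7 mean [ 2.95309984 -4.59292221]
scomb (array([493.4, 241.6]), array([ 39.2, 137.1]), np.float32(90.08641))
sgate (array([ 514.8, -266.6]), array([ 40.5, 137.1]), np.float32(94.77503))
ct (array([443.3, 244.1]), array([194.3, 181.2]), np.float32(89.90063)) 0.01999344936147863
gt (array([ 462.9, -261.9]), array([182.1, 195.7]), np.float32(93.07051)) 0.02262022676515184
```

Run:
```python
from meas import *
s=load('top0'); e=np.array(s['eye']); R=rot(s['rotation'])
im=cv2.cvtColor(s['pixels'],cv2.COLOR_RGB2HSV)
m=((im[...,0]>25)&(im[...,0]<50)&(im[...,1]>14)&(im[...,2]>140)).astype(np.uint8)
m=cv2.morphologyEx(m,cv2.MORPH_OPEN,cv2.getStructuringElement(cv2.MORPH_ELLIPSE,(5,5)))
for yd in(81,79):
  yaw=np.radians(yd); th=np.radians(33)
  ux=np.array([np.cos(yaw)*np.cos(th),np.sin(yaw)*np.cos(th),np.sin(th)]); uy=np.array([np.sin(yaw),-np.cos(yaw),0]); n=np.cross(ux,uy)
  for nm,b,g in[('comb',(225,155,297,192),(.648,-.021)),('gate',(222,198,297,235),(.557,-.006))]:
    u0,v0,u1,v1=b; _,l,st,_=cv2.connectedComponentsWithStats(m[v0:v1,u0:u1]); k=1+np.argmax(st[1:,4]); vs,us=np.nonzero(l==k); uv=np.c_[us+u0,vs+v0]
    c=np.array([*g,.075])
    for it in range(8):
        p0=c+n*.012; d=rays(s,uv)@R.T; X=e+d*(((p0-e)@n)/(d@n))[:,None]
        L=np.c_[(X-c)@ux,(X-c)@uy]; (cc,w,a)=cv2.minAreaRect(np.float32(L*1000)) 
        sh=ux*cc[0]/1000+uy*cc[1]/1000; c=c+sh; c[2]=.075
    print(yd,nm,c.round(4),np.round(w,1),round(a,1),'mean',L.mean(0)*1000)
    D=depthpts(s,uv); D=D[np.abs(L).max(1)<.06]; r=(D-p0)@n; print('  depth resid to plane',np.median(r),r.std())
cv2.imwrite('pics/m.png',cv2.resize(m[135:260,200:310]*255,None,fx=4,fy=4))
```

```text
81 comb [ 0.646  -0.0292  0.075 ] [ 42.6 141.8] 89.1 mean [3.50572658 2.40982881]
  depth resid to plane -0.014958722385075346 0.07938487233386579
81 gate [ 0.5546 -0.0147  0.075 ] [ 42.4 141.5] 89.8 mean [2.8407933  0.59540538]
  depth resid to plane -0.016266778947286866 0.028905216959322914
79 comb [ 0.6458 -0.029   0.075 ] [ 42.6 141.8] 87.4 mean [3.43553881 2.31562012]
  depth resid to plane -0.014904475804391238 0.07942462177903466
79 gate [ 0.5543 -0.0147  0.075 ] [ 42.4 141.4] 88.1 mean [2.91812958 0.51695118]
  depth resid to plane -0.01624563092984985 0.02887182593100986
```

View pics/m.png

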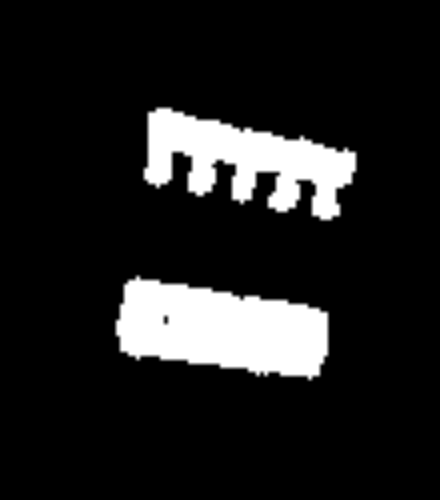

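```bash
cat > slope.py <<'E'
from meas import *
def go(s,yd,boxes):
  e=np.array(s['eye']); R=rot(s['rotation'])
  im=cv2.cvtColor(s['pixels'],cv2.COLOR_RGB2HSV)
  m=((im[...,0]>25)&(im[...,0]<50)&(im[...,1]>14)&(im[...,2]>140)).astype(np.uint8)
  m=cv2.morphologyEx(m,cv2.MORPH_OPEN,cv2.getStructuringElement(cv2.MORPH_ELLIPSE,(5,5)))
  yaw=np.radians(yd); th=np.radians(33)
  ux=np.array([np.cos(yaw)*np.cos(th),np.sin(yaw)*np.cos(th),np.sin(th)]); uy=np.array([-np.sin(yaw),np.cos(yaw),0]); n=np.cross(ux,uy)
  for nm,b,g in boxes:
    u0,v0,u1,v1=b; _,l,st,_=cv2.connectedComponentsWithStats(m[v0:v1,u0:u1]); k=1+np.argmax(st[1:,4]); vs,us=np.nonzero(l==k); uv=np.c_[us+u0,vs+v0]
    c=np.array([*g,.075])
    for it in range(10):
        p0=c+n*.012; d=rays(s,uv)@R.T; X=e+d*(((p0-e)@n)/(d@n))[:,None]
        L=np.c_[(X-c)@ux,(X-c)@uy]; (cc,w,a)=cv2.minAreaRect(np.float32(L*1000)) 
        sh=ux*cc[0]/1000+uy*cc[1]/1000; c=c+sh; c[2]=.075
    D=depthpts(s,uv); D=D[np.abs(L).max(1)<.06]; r=(D-p0)@n
    print(yd,nm,c.round(4),np.round(w,1),round(a,1),'depth resid',np.median(r).round(4))
E
python3 - <<'E'
from slope import *
for yd in(81,79):go(load('top0'),yd,[('comb',(225,155,297,192),(.648,-.021)),('gate',(222,198,297,235),(.557,-.006))])
s=load('top0')
print('marker',rect(plane(s,[(217,288),(272,286)],.006)),plane(s,[(217,288),(272,286)],.006).round(3).tolist())
E
```

```text
81 comb [ 0.6464 -0.0154  0.075 ] [139.   41.8] 0.9 depth resid -0.0016
81 gate [ 0.5568 -0.0012  0.075 ] [138.7  41.6] 0.2 depth resid -0.0003
79 comb [ 0.6466 -0.0153  0.075 ] [139.   41.7] 2.6 depth resid -0.0017
79 gate [ 0.557  -0.0013  0.075 ] [138.7  41.6] 1.9 depth resid -0.0003
marker (array([392.1,  18.3]), array([128.7,   0. ]), np.float32(91.66548)) [[0.39, 0.083, 0.006], [0.394, -0.046, 0.006]]
```

Emit:
send_rows:
  increments:
    - {"ty": 0.53, "tz": 0.65, "turn": -0.703}
    - {"ty": 0.53, "tz": 0.65, "turn": -0.703}
    - {"ty": 0.53, "tz": 0.65, "turn": -0.703}
    - {"ty": 0.53, "tz": 0.65, "turn": -0.703}
    - {"ty": 0.53, "tz": 0.65, "turn": -0.703}
    - {"ty": 0.53, "tz": 0.65, "turn": -0.703}
    - {"ty": 0.53, "tz": 0.65, "turn": -0.703}
    - {"ty": 0.53, "tz": 0.65, "turn": -0.703}
    - {"ty": 0.53, "tz": 0.65, "turn": -0.703}
    - {"ty": 0.53, "tz": 0.65, "turn": -0.703}
  jaw: 0.72
  newtons: 30

```text
invalid input
```

```bash
cat > to.py <<'E'
from h import *
import sys
def to(x,y,z,yawdeg):
    s=state(); R=rot(s['tcp_rot']); p=s['ee_pos']; d=R.T@(np.array([x,y,z])-p)
    a=np.degrees(np.arctan2(R[1,1],R[0,1])); t=-np.radians((yawdeg-a+180)%360-180)
    print('t',s['t'].__round__(2),'pos',p.round(4),'yaw',a.round(2),'grip',round(s['grip_width'],3),'F',s['force'].round(1),'tilt',np.round(R[:,0],3),'q',s['q'].round(2)); print('tx,ty,tz',(d/.4).round(3),'turn',round(t/1.5,3))
to(*map(float,sys.argv[1:]))
E
python3 to.py .5563 -.0044 .15 171.2
```

```text
t 0.1 pos [ 0.2199 -0.5845  0.2303] yaw 110.61 grip 1.001 F [-0.4  0.2  1.1] tilt [-0.001  0.002 -1.   ] q [-0.95  0.39  0.01 -0.   -1.19 -0.26]
tx,ty,tz [0.203 1.061 1.298] turn -0.705
```

Emit:
send_rows:
  increments:
    - {"tx": 0, "ty": 0.53, "tz": 0.65, "turn": -0.705}
    - {"tx": 0, "ty": 0.53, "tz": 0.65, "turn": -0.705}
    - {"tx": 0, "ty": 0.53, "tz": 0.65, "turn": -0.705}
    - {"tx": 0, "ty": 0.53, "tz": 0.65, "turn": -0.705}
    - {"tx": 0, "ty": 0.53, "tz": 0.65, "turn": -0.705}
    - {"tx": 0, "ty": 0.53, "tz": 0.65, "turn": -0.705}
    - {"tx": 0, "ty": 0.53, "tz": 0.65, "turn": -0.705}
    - {"tx": 0, "ty": 0.53, "tz": 0.65, "turn": -0.705}
    - {"tx": 0, "ty": 0.53, "tz": 0.65, "turn": -0.705}
    - {"tx": 0, "ty": 0.53, "tz": 0.65, "turn": -0.705}
  jaw: 0.72
  newtons: 30

```text
t: 1.1
ee_pos: [0.3884, -0.2954, 0.2311]
tcp_rot: [0.537, -0.46, 0.537, 0.46]
force: [-0.2, 0.2, -0.5]
grip_width: 0.72
```

```bash
python3 to.py .5563 -.0044 .16 171.2
```

```text
t 1.1 pos [ 0.3884 -0.2954  0.2311] yaw 171.12 grip 0.72 F [-0.2  0.2 -0.5] tilt [-0.001  0.    -1.   ] q [-0.32  0.15 -0.32 -0.   -1.1   0.16]
tx,ty,tz [ 0.178 -0.303  0.783] turn -0.001
```

Emit:
send_rows:
  increments:
    - {"tx": 0.178, "ty": -0.303, "tz": 0.783, "turn": 0}
    - {"tx": 0.178, "ty": -0.303, "tz": 0.783, "turn": 0}
    - {"tx": 0.178, "ty": -0.303, "tz": 0.783, "turn": 0}
    - {"tx": 0.178, "ty": -0.303, "tz": 0.783, "turn": 0}
    - {"tx": 0.178, "ty": -0.303, "tz": 0.783, "turn": 0}
    - {"tx": 0.178, "ty": -0.303, "tz": 0.783, "turn": 0}
    - {"tx": 0.178, "ty": -0.303, "tz": 0.783, "turn": 0}
    - {"tx": 0.178, "ty": -0.303, "tz": 0.783, "turn": 0}
    - {"tx": 0.178, "ty": -0.303, "tz": 0.783, "turn": 0}
    - {"tx": 0.178, "ty": -0.303, "tz": 0.783, "turn": 0}

```text
t: 2.1
ee_pos: [0.556, -0.0055, 0.16]
tcp_rot: [0.537, -0.459, 0.538, 0.46]
force: [-0.5, -0.3, 0.2]
grip_width: 0.721
```

```bash
python3 to.py .5563 -.0044 .071 171.2; python3 -c "
from h import *
s=snap('scene','sc1'); cv2.imwrite('pics/sc1z.png',cv2.resize(cv2.cvtColor(s['pixels'],cv2.COLOR_RGB2BGR)[120:260,170:330],None,fx=4.5,fy=4.2,interpolation=cv2.INTER_CUBIC))"
```

```text
t 2.1 pos [ 0.556  -0.0055  0.16  ] yaw 171.07 grip 0.721 F [-0.5 -0.3  0.2] tilt [-0.001 -0.    -1.   ] q [ 0.28  0.33 -0.27  0.   -0.97 -0.44]
tx,ty,tz [ 0.222 -0.     0.003] turn -0.002
```

View pics/sc1z.png

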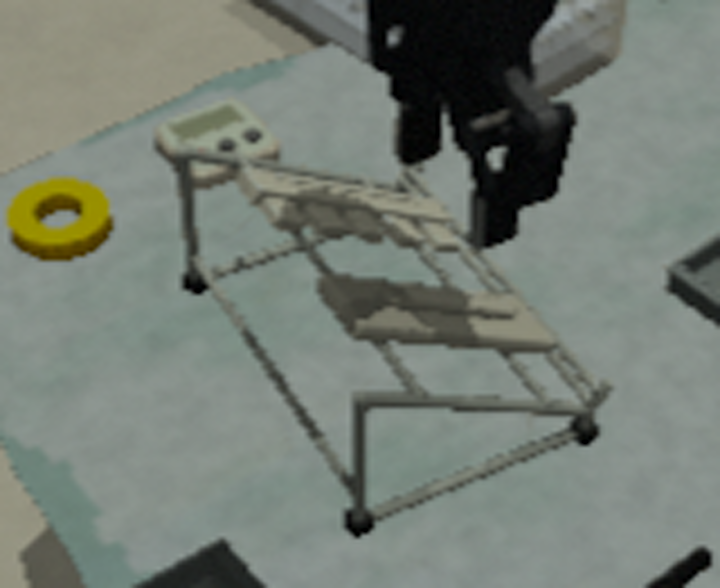

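Emit:
send_rows:
  increments:
    - {"tx": 0.05, "ty": 0, "tz": 0.003, "turn": 0}
    - {"tx": 0.1, "ty": 0, "tz": 0.003, "turn": 0}
    - {"tx": 0.14, "ty": 0, "tz": 0.003, "turn": 0}
    - {"tx": 0.17, "ty": 0, "tz": 0.003, "turn": 0}
    - {"tx": 0.19, "ty": 0, "tz": 0.003, "turn": 0}
    - {"tx": 0.21, "ty": 0, "tz": 0.003, "turn": 0}
    - {"tx": 0.222, "ty": 0, "tz": 0.003, "turn": 0}
    - {"tx": 0.222, "ty": 0, "tz": 0.003, "turn": 0}

```text
t: 2.95
ee_pos: [0.5564, -0.0029, 0.0709]
tcp_rot: [0.537, -0.46, 0.537, 0.46]
force: [0.1, -0.2, 0.1]
grip_width: 0.719
```

```bash
python3 to.py .5563 -.0044 .071 171.2; python3 -c "
from h import *
s=snap('scene','sc2'); cv2.imwrite('pics/sc2z.png',cv2.resize(cv2.cvtColor(s['pixels'],cv2.COLOR_RGB2BGR)[120:260,170:330],None,fx=4.5,fy=4.2,interpolation=cv2.INTER_CUBIC))"
```

```text
t 2.95 pos [ 0.5564 -0.0029  0.0709] yaw 171.2 grip 0.719 F [ 0.1 -0.2  0.1] tilt [-0.001 -0.    -1.   ] q [ 0.29  0.44 -0.36 -0.   -0.77 -0.44]
tx,ty,tz [-0.    -0.    -0.004] turn -0.0
```

View pics/sc2z.png

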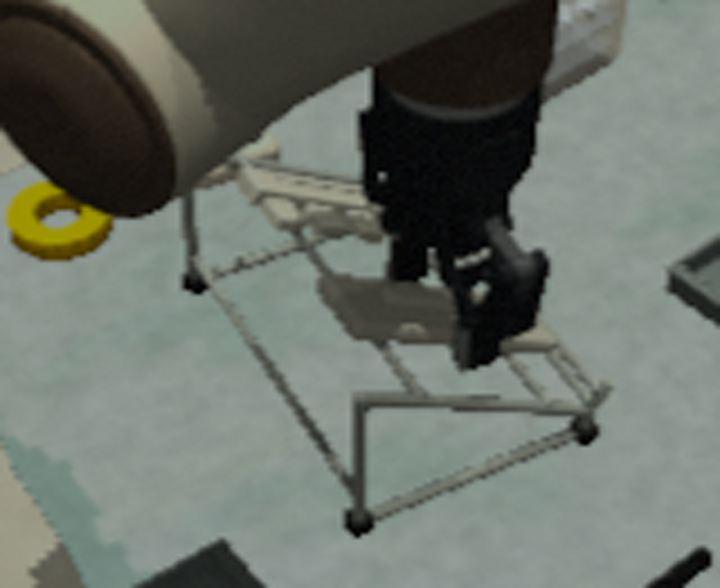

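The fingers straddle the gate bar (near finger tip at about (480,365) in the zoomed crop). I'll close now.

Emit:
send_rows:
  increments:
    - {"tx": 0, "ty": 0, "tz": 0, "turn": 0}
    - {"tx": 0, "ty": 0, "tz": 0, "turn": 0}
    - {"tx": 0, "ty": 0, "tz": 0, "turn": 0}
    - {"tx": 0, "ty": 0, "tz": 0, "turn": 0}
    - {"tx": 0, "ty": 0, "tz": 0, "turn": 0}
    - {"tx": 0, "ty": 0, "tz": 0, "turn": 0}
  jaw: 0
  newtons: 45

```text
t: 3.6
ee_pos: [0.5573, -0.0026, 0.0721]
tcp_rot: [0.537, -0.461, 0.536, 0.46]
force: [0.0, 1.2, 6.0]
grip_width: 0.478
```

Emit:
send_rows:
  increments:
    - {"tx": -0.02, "ty": 0, "tz": 0, "turn": 0}
    - {"tx": -0.05, "ty": 0, "tz": 0, "turn": 0}
    - {"tx": -0.1, "ty": 0, "tz": 0, "turn": 0}
    - {"tx": -0.15, "ty": 0, "tz": 0, "turn": 0}
    - {"tx": -0.2, "ty": 0, "tz": 0, "turn": 0}
    - {"tx": -0.2, "ty": 0, "tz": 0, "turn": 0}

```text
t: 4.2
ee_pos: [0.5584, -0.0025, 0.1547]
tcp_rot: [0.539, -0.462, 0.535, 0.459]
force: [0.3, 0.1, -1.1]
grip_width: 0.473
```

```bash
python3 to.py .425 -.2565 .151 183.3; python3 -c "
from h import *
s=snap('scene','sc3'); cv2.imwrite('pics/sc3z.png',cv2.resize(cv2.cvtColor(s['pixels'],cv2.COLOR_RGB2BGR)[100:260,170:350],None,fx=4,fy=3.7,interpolation=cv2.INTER_CUBIC))"
```

```text
t 4.2 pos [ 0.5584 -0.0025  0.1547] yaw 171.24 grip 0.473 F [ 0.3  0.1 -1.1] tilt [ 0.006  0.001 -1.   ] q [ 0.29  0.34 -0.27  0.   -0.96 -0.44]
tx,ty,tz [ 0.006  0.233 -0.678] turn -0.14
```

View pics/sc3z.png

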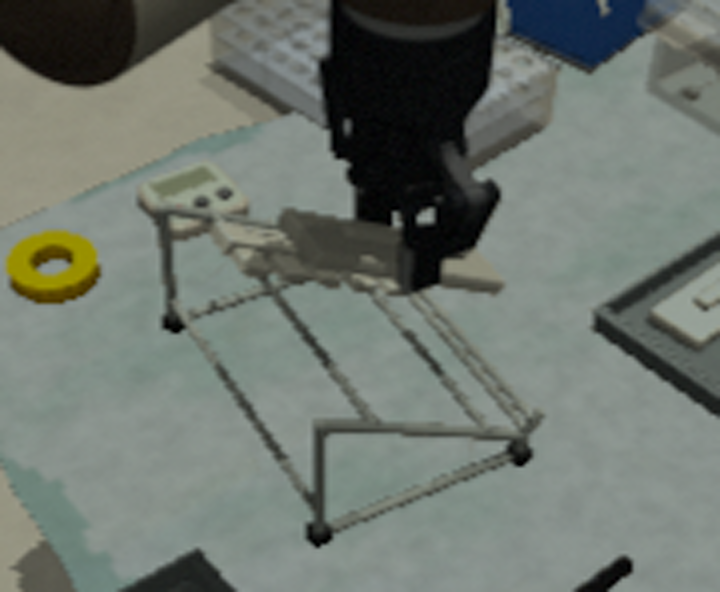

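Run:
```python
from h import *
s=load('top0'); im=cv2.cvtColor(s['pixels'],cv2.COLOR_RGB2BGR)
a=cv2.resize(im[205:310,312:420],None,fx=5,fy=5,interpolation=cv2.INTER_CUBIC)
cv2.imwrite('pics/gt.png',a)
a=cv2.resize(im[215:315,95:200],None,fx=5,fy=5,interpolation=cv2.INTER_CUBIC)
cv2.imwrite('pics/ct.png',a)
```

```text
(no output)
```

View pics/gt.png

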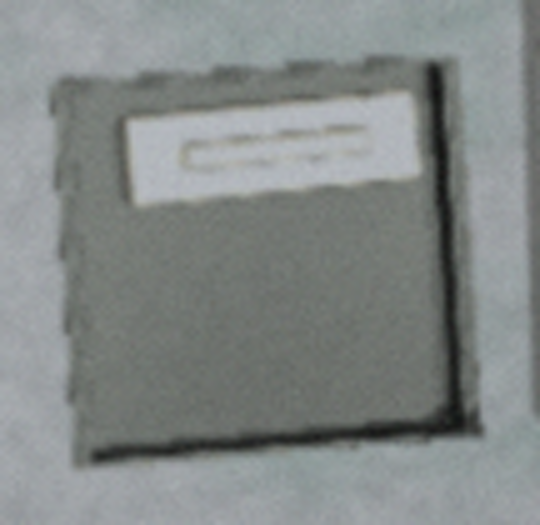

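View pics/ct.png

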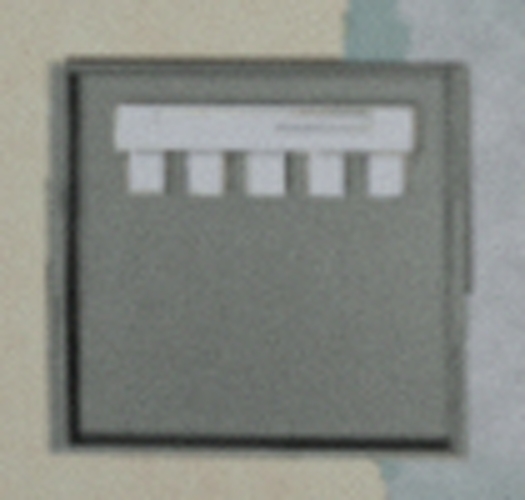

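Run:
```python
from h import *
s=load('top0')
for n,c,o in[('gt',[(57,80),(457,60),(482,435),(78,465)],(312,205)),('ct',[(50,62),(468,62),(465,455),(50,452)],(95,215))]:
    P=plane(s,np.array(c)/5+o,.032)[:,:2]*1000; print(n,P.round(0).tolist(),P.mean(0),[np.linalg.norm(P[i]-P[i-1]).round(1) for i in range(4)], 'yaw',np.degrees(np.arctan2(*( (P[0]-P[1]+P[3]-P[2])[::-1]))))
```

```text
gt [[546.0, -164.0], [554.0, -354.0], [378.0, -365.0], [369.0, -173.0]] [ 461.67111551 -263.79263804] [np.float64(177.8), np.float64(190.2), np.float64(176.4), np.float64(192.6)] yaw 92.59611404654702
ct [[533.0, 338.0], [533.0, 145.0], [353.0, 148.0], [354.0, 339.0]] [443.15393797 242.6770846 ] [np.float64(179.3), np.float64(192.9), np.float64(179.5), np.float64(191.8)] yaw 89.95591057911838
```

Emit:
send_rows:
  increments:
    - {"tx": 0, "ty": 0.02, "tz": -0.06, "turn": -0.01}
    - {"tx": 0, "ty": 0.05, "tz": -0.14, "turn": -0.03}
    - {"tx": 0, "ty": 0.08, "tz": -0.23, "turn": -0.05}
    - {"tx": 0, "ty": 0.11, "tz": -0.32, "turn": -0.07}
    - {"tx": 0, "ty": 0.14, "tz": -0.41, "turn": -0.09}
    - {"tx": 0, "ty": 0.17, "tz": -0.5, "turn": -0.11}
    - {"tx": 0, "ty": 0.2, "tz": -0.58, "turn": -0.13}
    - {"tx": 0, "ty": 0.22, "tz": -0.64, "turn": -0.14}
    - {"tx": 0, "ty": 0.233, "tz": -0.69, "turn": -0.14}
    - {"tx": 0, "ty": 0.233, "tz": -0.69, "turn": -0.14}

```text
t: 5.25
ee_pos: [0.4203, -0.2625, 0.15]
tcp_rot: [0.486, -0.512, 0.487, 0.514]
force: [0.1, 0.2, -0.6]
grip_width: 0.481
```

```bash
python3 to.py .4225 -.263 .060 183; python3 -c "
from h import *
s=snap('scene','sc4'); cv2.imwrite('pics/sc4z.png',cv2.resize(cv2.cvtColor(s['pixels'],cv2.COLOR_RGB2BGR)[100:260,280:460],None,fx=4,fy=3.7,interpolation=cv2.INTER_CUBIC))
s=snap('top','tp4'); cv2.imwrite('pics/tp4z.png',cv2.resize(cv2.cvtColor(s['pixels'],cv2.COLOR_RGB2BGR)[180:330,300:430],None,fx=4,fy=3.7,interpolation=cv2.INTER_CUBIC))
"
```

```text
t 5.25 pos [ 0.4203 -0.2625  0.15  ] yaw -176.97 grip 0.481 F [ 0.1  0.2 -0.6] tilt [-0.003  0.001 -1.   ] q [-0.23  0.25 -0.42 -0.   -0.91  0.28]
tx,ty,tz [ 0.225 -0.006 -0.002] turn 0.0
```

View pics/sc4z.png

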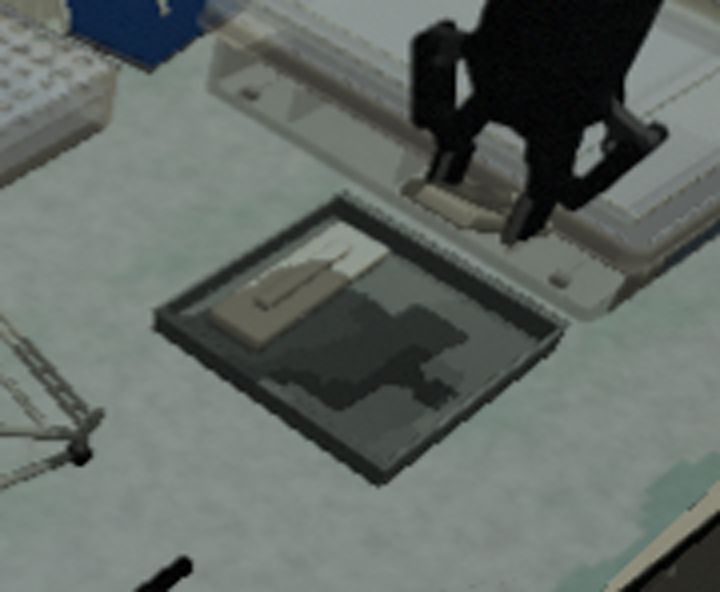

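View pics/tp4z.png

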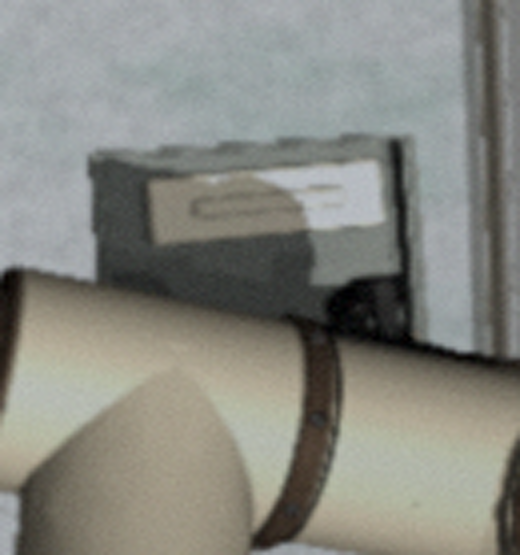

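Emit:
send_rows:
  increments:
    - {"tx": 0.05, "ty": -0.006, "tz": 0, "turn": 0}
    - {"tx": 0.1, "ty": -0.006, "tz": 0, "turn": 0}
    - {"tx": 0.15, "ty": -0.006, "tz": 0, "turn": 0}
    - {"tx": 0.18, "ty": -0.006, "tz": 0, "turn": 0}
    - {"tx": 0.21, "ty": -0.006, "tz": 0, "turn": 0}
    - {"tx": 0.225, "ty": -0.006, "tz": 0, "turn": 0}
    - {"tx": 0.225, "ty": -0.006, "tz": 0, "turn": 0}
  newtons: 30

```text
t: 6.05
ee_pos: [0.4244, -0.2604, 0.0604]
tcp_rot: [0.485, -0.513, 0.486, 0.515]
force: [0.2, -0.1, -0.5]
grip_width: 0.481
```

Emit:
send_rows:
  increments:
    - {"tx": 0.01, "ty": 0, "tz": 0, "turn": 0}
    - {"tx": 0.02, "ty": 0, "tz": 0, "turn": 0}
    - {"tx": 0.03, "ty": 0, "tz": 0, "turn": 0}
    - {"tx": 0.04, "ty": 0, "tz": 0, "turn": 0}
    - {"tx": 0.05, "ty": 0, "tz": 0, "turn": 0}
  newtons: 25

```text
t: 6.55
ee_pos: [0.4254, -0.2609, 0.0424]
tcp_rot: [-0.486, 0.514, -0.485, -0.514]
force: [-1.2, 7.3, 11.2]
grip_width: 0.477
```

```bash
python3 to.py .4225 -.263 .012 183; python3 -c "
from h import *
s=snap('scene','sc5'); cv2.imwrite('pics/sc5z.png',cv2.resize(cv2.cvtColor(s['pixels'],cv2.COLOR_RGB2BGR)[100:260,280:460],None,fx=4,fy=3.7,interpolation=cv2.INTER_CUBIC))
"
```

```text
t 6.55 pos [ 0.4254 -0.2609  0.0424] yaw -176.74 grip 0.477 F [-1.2  7.3 11.2] tilt [ 0.001 -0.    -1.   ] q [-0.22  0.4  -0.53 -0.   -0.63  0.28]
tx,ty,tz [ 0.076  0.008 -0.005] turn 0.003
```

View pics/sc5z.png

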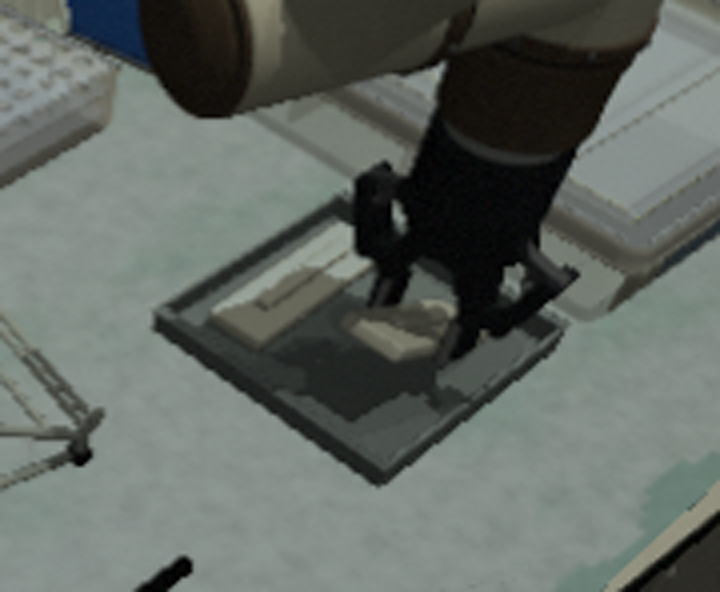

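Emit:
send_rows:
  increments:
    - {"tx": 0.008, "ty": 0.004, "tz": 0.006, "turn": 0}
    - {"tx": 0.016, "ty": 0.008, "tz": 0.012, "turn": 0}
    - {"tx": 0.024, "ty": 0.008, "tz": 0.016, "turn": 0}
    - {"tx": 0.032, "ty": 0.008, "tz": 0.02, "turn": 0}
    - {"tx": 0.04, "ty": 0.008, "tz": 0.022, "turn": 0}
  newtons: 20

```text
t: 7.1
ee_pos: [0.4239, -0.2529, 0.0269]
tcp_rot: [-0.486, 0.516, -0.484, -0.512]
force: [0.6, 3.5, 5.6]
grip_width: 0.478
```

```bash
python3 to.py .4225 -.258 .012 183; python3 -c "
from h import *
s=snap('scene','sc6'); cv2.imwrite('pics/sc6z.png',cv2.resize(cv2.cvtColor(s['pixels'],cv2.COLOR_RGB2BGR)[100:260,280:460],None,fx=4,fy=3.7,interpolation=cv2.INTER_CUBIC))
"
```

```text
t 7.1 pos [ 0.4239 -0.2529  0.0269] yaw -176.65 grip 0.478 F [0.6 3.5 5.6] tilt [ 0.006 -0.002 -1.   ] q [-0.21  0.42 -0.56  0.   -0.58  0.27]
tx,ty,tz [ 0.037  0.004 -0.012] turn 0.004
```

View pics/sc6z.png

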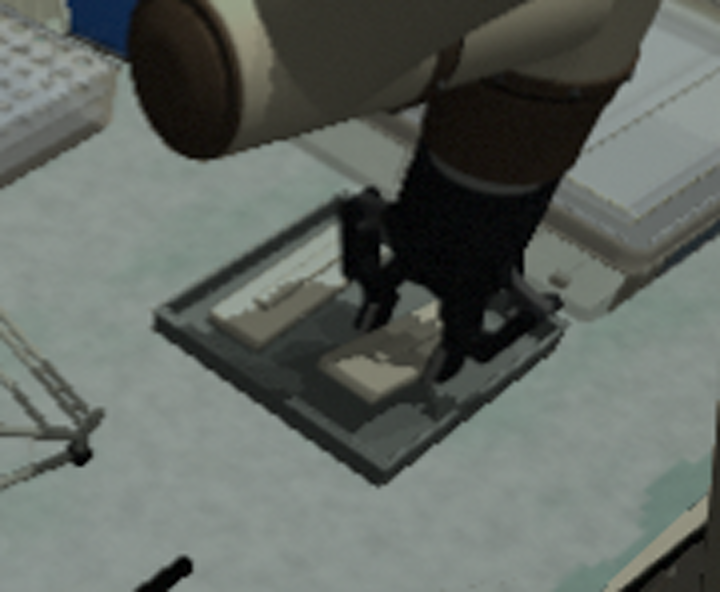

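Emit:
send_rows:
  increments:
    - {"tx": 0.007, "ty": 0, "tz": 0.002, "turn": 0}
    - {"tx": 0.014, "ty": 0, "tz": 0.003, "turn": 0}
    - {"tx": 0.021, "ty": 0, "tz": 0.003, "turn": 0}
    - {"tx": 0.027, "ty": 0, "tz": 0.003, "turn": 0}

```text
t: 7.55
ee_pos: [0.4227, -0.2515, 0.0155]
tcp_rot: [-0.486, 0.515, -0.485, -0.513]
force: [2.3, 3.7, 4.9]
grip_width: 0.477
```

Emit:
send_rows:
  increments:
    - {"tx": 0.004, "ty": 0, "tz": 0, "turn": 0}
    - {"tx": 0.008, "ty": 0, "tz": 0, "turn": 0}

```text
t: 7.75
ee_pos: [0.4224, -0.2515, 0.0122]
tcp_rot: [-0.486, 0.515, -0.485, -0.513]
force: [0.5, 4.2, 5.9]
grip_width: 0.479
```

```bash
python3 to.py .4225 -.258 .012 183; python3 -c "
from h import *
s=snap('scene','sc7'); cv2.imwrite('pics/sc7z.png',cv2.resize(cv2.cvtColor(s['pixels'],cv2.COLOR_RGB2BGR)[100:260,280:460],None,fx=4,fy=3.7,interpolation=cv2.INTER_CUBIC))
"
```

```text
t 7.75 pos [ 0.4224 -0.2515  0.0122] yaw -176.7 grip 0.479 F [0.5 4.2 5.9] tilt [ 0.003 -0.001 -1.   ] q [-0.21  0.45 -0.58  0.   -0.54  0.26]
tx,ty,tz [ 0.001  0.001 -0.016] turn 0.004
```

View pics/sc7z.png

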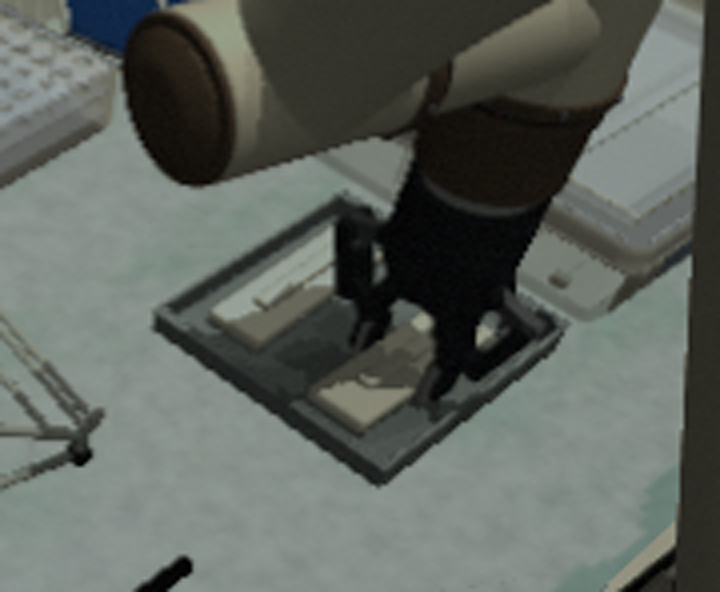

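```bash
cat > tiltc.py <<'E'
from h import *
import sys
# white pixels in scene view: 3D points in box; linear fit of z
def chk(s,xr,yr,zr=(.018,.12),vmin=110,uvbox=None):
    im=s['pixels']; d=s['depth']; hs=cv2.cvtColor(im,cv2.COLOR_RGB2HSV)
    v,u=np.nonzero((hs[...,2]>vmin)&(d>0)); uv=np.c_[u,v]; P=depthpts(s,uv)
    k=(P[:,0]>xr[0])&(P[:,0]<xr[1])&(P[:,1]>yr[0])&(P[:,1]<yr[1])&(P[:,2]>zr[0])&(P[:,2]<zr[1]); P=P[k]
    print(len(P),P.mean(0).round(4), 'bins y:z')
    for a in np.arange(yr[0],yr[1],.015):
        q=P[(P[:,1]>=a)&(P[:,1]<a+.015)]
        if len(q)>3: print(round(a,3),len(q),np.median(q[:,2]).round(4),q[:,0].min().round(3),q[:,0].max().round(3))
E
python3 - <<'E'
from tiltc import *
chk(load('sc7'),(.38,.47),(-.35,-.16),vmin=100)
E
```

```text
188 [ 0.4139 -0.2235  0.0301] bins y:z
-0.32 11 0.0234 0.404 0.411
-0.305 12 0.025 0.433 0.443
-0.29 11 0.0253 0.427 0.443
-0.245 5 0.0286 0.4 0.403
-0.23 27 0.0299 0.398 0.416
-0.215 58 0.031 0.398 0.428
-0.2 61 0.032 0.397 0.431
```

Emit:
send_rows:
  increments:
    - {"tx": 0.004, "ty": 0, "tz": 0, "turn": 0}
    - {"tx": 0.008, "ty": 0, "tz": 0, "turn": 0}
    - {"tx": 0.01, "ty": 0, "tz": 0, "turn": 0}
    - {"tx": 0.01, "ty": 0, "tz": 0, "turn": 0}

```text
t: 8.2
ee_pos: [0.4224, -0.2515, 0.0105]
tcp_rot: [-0.486, 0.515, -0.485, -0.513]
force: [-2.9, 6.7, 24.6]
grip_width: 0.48
```

```bash
python3 to.py .4225 -.258 .012 183
python3 - <<'E'
from tiltc import *
chk(snap('scene','sc8'),(.38,.47),(-.35,-.16),vmin=100)
E
```

```text
t 8.2 pos [ 0.4224 -0.2515  0.0105] yaw -176.67 grip 0.48 F [-2.9  6.7 24.6] tilt [ 0.003 -0.001 -1.   ] q [-0.21  0.45 -0.58  0.   -0.54  0.26]
tx,ty,tz [-0.004  0.001 -0.016] turn 0.004
185 [ 0.4134 -0.2216  0.028 ] bins y:z
-0.335 4 0.0228 0.405 0.413
-0.32 11 0.0227 0.405 0.412
-0.305 10 0.0237 0.433 0.443
-0.29 7 0.0252 0.426 0.439
-0.245 5 0.0268 0.399 0.406
-0.23 25 0.0273 0.399 0.417
-0.215 61 0.0282 0.398 0.427
-0.2 62 0.0286 0.397 0.432
```

Emit:
send_rows:
  increments:
    - {"tx": -0.006, "ty": 0, "tz": 0, "turn": 0}
    - {"tx": -0.006, "ty": 0, "tz": 0, "turn": 0}

```text
t: 8.45
ee_pos: [0.4223, -0.2516, 0.0108]
tcp_rot: [-0.486, 0.515, -0.485, -0.513]
force: [1.4, 2.9, 5.5]
grip_width: 0.477
```

Emit:
send_rows:
  increments:
    - {"tx": 0, "ty": 0, "tz": 0, "turn": 0}
    - {"tx": 0, "ty": 0, "tz": 0, "turn": 0}
    - {"tx": 0, "ty": 0, "tz": 0, "turn": 0}
    - {"tx": 0, "ty": 0, "tz": 0, "turn": 0}
  jaw: 0.7

```text
t: 8.85
ee_pos: [0.4205, -0.2514, 0.0092]
tcp_rot: [0.486, -0.513, 0.486, 0.514]
force: [0.2, -0.1, 0.4]
grip_width: 0.701
```

Emit:
send_rows:
  increments:
    - {"tx": -0.05, "ty": 0, "tz": 0, "turn": 0}
    - {"tx": -0.15, "ty": 0, "tz": 0, "turn": 0}
    - {"tx": -0.25, "ty": 0, "tz": 0, "turn": 0}
    - {"tx": -0.35, "ty": 0, "tz": 0, "turn": 0}
    - {"tx": -0.41, "ty": 0, "tz": 0, "turn": 0}

```text
t: 9.35
ee_pos: [0.4218, -0.2518, 0.1768]
tcp_rot: [-0.486, 0.515, -0.485, -0.513]
force: [0.2, 0.3, -0.6]
grip_width: 0.702
```

```bash
python3 - <<'E'
from tiltc import *
s=snap('scene','sc9')
chk(s,(.38,.47),(-.35,-.16),vmin=100)
cv2.imwrite('pics/sc9z.png',cv2.resize(cv2.cvtColor(s['pixels'],cv2.COLOR_RGB2BGR)[100:260,200:460],None,fx=3,fy=3,interpolation=cv2.INTER_CUBIC))
E
python3 to.py .6464 -.0190 .15 171.3
```

```text
520 [ 0.4182 -0.2531  0.024 ] bins y:z
-0.335 15 0.0221 0.406 0.444
-0.32 71 0.0229 0.404 0.444
-0.305 63 0.023 0.403 0.443
-0.29 69 0.0236 0.402 0.442
-0.275 50 0.0243 0.401 0.436
-0.245 24 0.0229 0.4 0.422
-0.23 69 0.0237 0.399 0.438
-0.215 82 0.0229 0.398 0.437
-0.2 76 0.0228 0.397 0.437
t 9.4 pos [ 0.4237 -0.2526  0.18  ] yaw -176.7 grip 0.697 F [ 1.  -0.2  2.5] tilt [ 0.01  -0.004 -1.   ] q [-0.21  0.2  -0.39  0.   -0.97  0.26]
tx,ty,tz [ 0.078 -0.589  0.551] turn 0.14
```

View pics/sc9z.png

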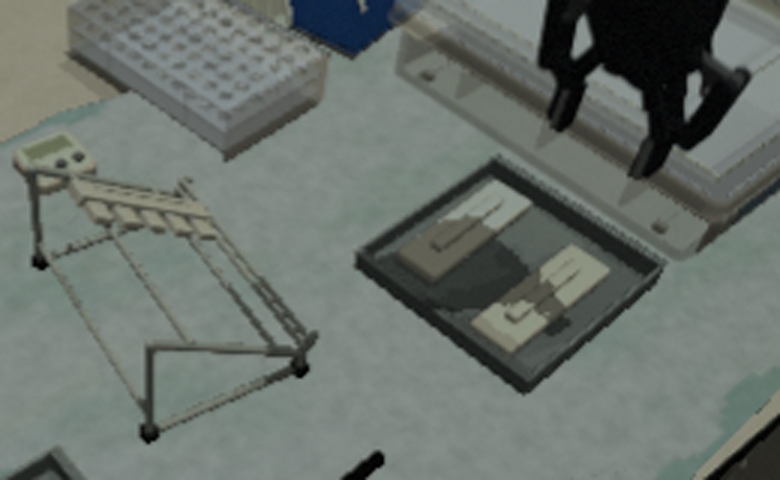

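Emit:
send_rows:
  increments:
    - {"tx": 0, "ty": -0.589, "tz": 0.554, "turn": 0.14}
    - {"tx": 0, "ty": -0.589, "tz": 0.554, "turn": 0.14}
    - {"tx": 0, "ty": -0.589, "tz": 0.554, "turn": 0.14}
    - {"tx": 0, "ty": -0.589, "tz": 0.554, "turn": 0.14}
    - {"tx": 0, "ty": -0.589, "tz": 0.554, "turn": 0.14}
    - {"tx": 0, "ty": -0.589, "tz": 0.554, "turn": 0.14}
    - {"tx": 0, "ty": -0.589, "tz": 0.554, "turn": 0.14}
    - {"tx": 0, "ty": -0.589, "tz": 0.554, "turn": 0.14}
    - {"tx": 0.04, "ty": -0.589, "tz": 0.554, "turn": 0.14}
    - {"tx": 0.04, "ty": -0.589, "tz": 0.554, "turn": 0.14}

```text
t: 10.4
ee_pos: [0.6415, -0.0172, 0.1547]
tcp_rot: [0.535, -0.459, 0.539, 0.461]
force: [-0.2, -0.9, -0.3]
grip_width: 0.7
```

```bash
python3 to.py .6460 -.0180 .069 171.3
```

```text
t 10.4 pos [ 0.6415 -0.0172  0.1547] yaw 171.16 grip 0.7 F [-0.2 -0.9 -0.3] tilt [-0.006 -0.    -1.   ] q [ 0.22  0.47 -0.05 -0.   -1.05 -0.38]
tx,ty,tz [ 0.214 -0.013 -0.   ] turn -0.002
```

Emit:
send_rows:
  increments:
    - {"tx": 0.02, "ty": 0, "tz": 0, "turn": 0}
    - {"tx": 0.02, "ty": 0, "tz": 0, "turn": 0}

```text
t: 10.6
ee_pos: [0.6428, -0.0174, 0.1488]
tcp_rot: [0.537, -0.46, 0.538, 0.46]
force: [-1.1, -0.8, 0.4]
grip_width: 0.706
```

```bash
python3 to.py .6460 -.0180 .069 171.3
```

```text
t 10.6 pos [ 0.6428 -0.0174  0.1488] yaw 171.15 grip 0.706 F [-1.1 -0.8  0.4] tilt [-0.002 -0.    -1.   ] q [ 0.22  0.48 -0.06 -0.   -1.04 -0.38]
tx,ty,tz [ 0.199 -0.009 -0.   ] turn -0.002
```

Emit:
send_rows:
  increments:
    - {"tx": 0.04, "ty": -0.008, "tz": -0.001, "turn": -0.002}
    - {"tx": 0.08, "ty": -0.008, "tz": -0.001, "turn": -0.002}
    - {"tx": 0.12, "ty": -0.008, "tz": -0.001, "turn": -0.002}
    - {"tx": 0.15, "ty": -0.008, "tz": -0.001, "turn": -0.002}
    - {"tx": 0.18, "ty": -0.008, "tz": -0.001, "turn": -0.002}
    - {"tx": 0.199, "ty": -0.008, "tz": -0.001, "turn": -0.002}
    - {"tx": 0.199, "ty": -0.008, "tz": -0.001, "turn": -0.002}

```text
t: 11.3
ee_pos: [0.6461, -0.0178, 0.0687]
tcp_rot: [0.536, -0.46, 0.537, 0.461]
force: [-0.5, -0.7, 0.2]
grip_width: 0.695
```

```bash
python3 to.py .6460 -.0180 .069 171.3;  python3 -c "
from h import *
s=snap('scene','sc10'); cv2.imwrite('pics/sc10z.png',cv2.resize(cv2.cvtColor(s['pixels'],cv2.COLOR_RGB2BGR)[110:250,190:330],None,fx=4,fy=4,interpolation=cv2.INTER_CUBIC))"
```

```text
t 11.3 pos [ 0.6461 -0.0178  0.0687] yaw 171.37 grip 0.695 F [-0.5 -0.7  0.2] tilt [-0.002 -0.    -1.   ] q [ 0.22  0.57 -0.13 -0.   -0.88 -0.37]
tx,ty,tz [-0.001  0.    -0.   ] turn 0.001
```

View pics/sc10z.png

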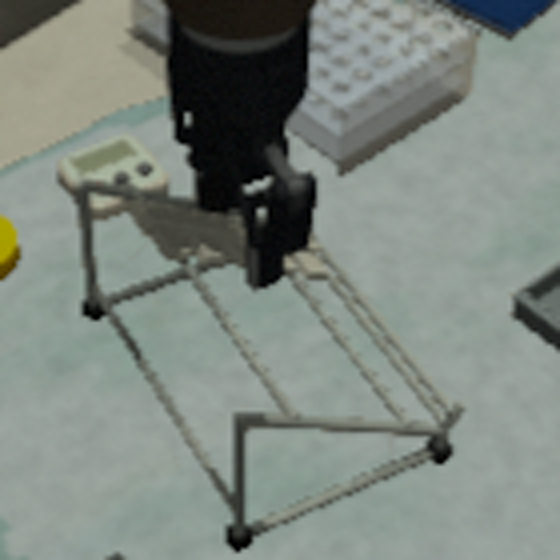

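The near finger tip is on the comb's middle tooth (262,280 in the crop). Closing and lifting.

Emit:
send_rows:
  increments:
    - {"tx": 0, "ty": 0, "tz": 0, "turn": 0}
    - {"tx": 0, "ty": 0, "tz": 0, "turn": 0}
    - {"tx": 0, "ty": 0, "tz": 0, "turn": 0}
    - {"tx": 0, "ty": 0, "tz": 0, "turn": 0}
    - {"tx": 0, "ty": 0, "tz": 0, "turn": 0}
    - {"tx": 0, "ty": 0, "tz": 0, "turn": 0}
  jaw: 0
  newtons: 45

```text
t: 11.95
ee_pos: [0.6474, -0.0176, 0.0711]
tcp_rot: [0.537, -0.462, 0.536, 0.461]
force: [-0.9, 0.6, 5.5]
grip_width: 0.481
```

Emit:
send_rows:
  increments:
    - {"tx": -0.02, "ty": 0, "tz": 0, "turn": 0}
    - {"tx": -0.05, "ty": 0, "tz": 0, "turn": 0}
    - {"tx": -0.1, "ty": 0, "tz": 0, "turn": 0}
    - {"tx": -0.16, "ty": 0, "tz": 0, "turn": 0}
    - {"tx": -0.22, "ty": 0, "tz": 0, "turn": 0}
    - {"tx": -0.28, "ty": 0, "tz": 0, "turn": 0}
    - {"tx": -0.33, "ty": 0, "tz": 0, "turn": 0}
    - {"tx": -0.35, "ty": 0, "tz": 0, "turn": 0}
    - {"tx": -0.35, "ty": 0, "tz": 0, "turn": 0}

```text
t: 12.85
ee_pos: [0.6471, -0.0176, 0.2115]
tcp_rot: [0.537, -0.461, 0.535, 0.461]
force: [-0.6, -0.5, -0.8]
grip_width: 0.479
```

```bash
python3 to.py .403 .246 .205 180;  python3 -c "
from h import *
s=snap('scene','sc11'); cv2.imwrite('pics/sc11z.png',cv2.resize(cv2.cvtColor(s['pixels'],cv2.COLOR_RGB2BGR)[70:250,190:370],None,fx=3.2,fy=3.2,interpolation=cv2.INTER_CUBIC))"
```

```text
t 12.85 pos [ 0.6471 -0.0176  0.2115] yaw 171.37 grip 0.479 F [-0.6 -0.5 -0.8] tilt [ 0.002  0.001 -1.   ] q [ 0.22  0.43  0.04 -0.   -1.17 -0.37]
tx,ty,tz [0.015 0.702 0.56 ] turn -0.1
```

View pics/sc11z.png

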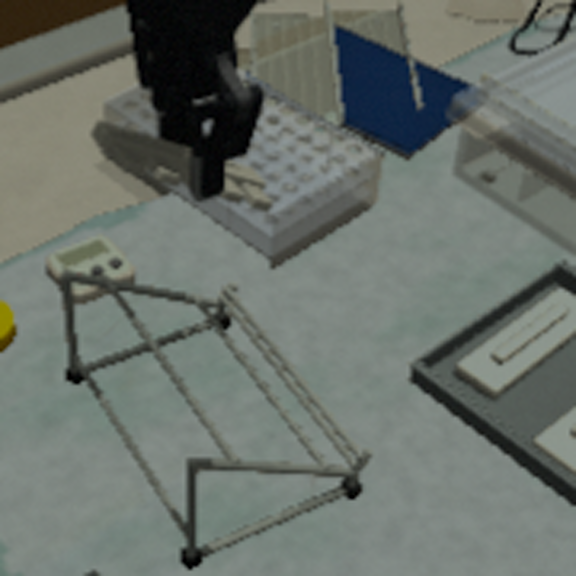

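Emit:
send_rows:
  increments:
    - {"tx": 0, "ty": 0.04, "tz": 0.03, "turn": -0.01}
    - {"tx": 0, "ty": 0.1, "tz": 0.08, "turn": -0.02}
    - {"tx": 0, "ty": 0.18, "tz": 0.14, "turn": -0.03}
    - {"tx": 0, "ty": 0.26, "tz": 0.21, "turn": -0.04}
    - {"tx": 0, "ty": 0.34, "tz": 0.27, "turn": -0.05}
    - {"tx": 0, "ty": 0.42, "tz": 0.34, "turn": -0.06}
    - {"tx": 0, "ty": 0.5, "tz": 0.4, "turn": -0.07}
    - {"tx": 0, "ty": 0.58, "tz": 0.46, "turn": -0.08}
    - {"tx": 0, "ty": 0.64, "tz": 0.51, "turn": -0.09}
    - {"tx": 0, "ty": 0.68, "tz": 0.54, "turn": -0.1}
    - {"tx": 0, "ty": 0.702, "tz": 0.56, "turn": -0.1}
    - {"tx": 0, "ty": 0.702, "tz": 0.56, "turn": -0.1}

```text
t: 14.1
ee_pos: [0.4018, 0.2462, 0.2093]
tcp_rot: [0.499, -0.5, 0.5, 0.5]
force: [0.6, 0.2, -1.0]
grip_width: 0.479
```

```bash
python3 to.py .403 .246 .065 180;  python3 -c "
from h import *
s=snap('scene','sc12'); cv2.imwrite('pics/sc12z.png',cv2.resize(cv2.cvtColor(s['pixels'],cv2.COLOR_RGB2BGR)[200:384,100:310],None,fx=3.2,fy=3.2,interpolation=cv2.INTER_CUBIC))"
```

```text
t 14.1 pos [0.4018 0.2462 0.2093] yaw -179.94 grip 0.479 F [ 0.6  0.2 -1. ] tilt [-0.001 -0.001 -1.   ] q [ 0.9   0.14 -0.39 -0.   -1.04 -0.89]
tx,ty,tz [ 0.361 -0.003 -0.   ] turn 0.001
```

View pics/sc12z.png

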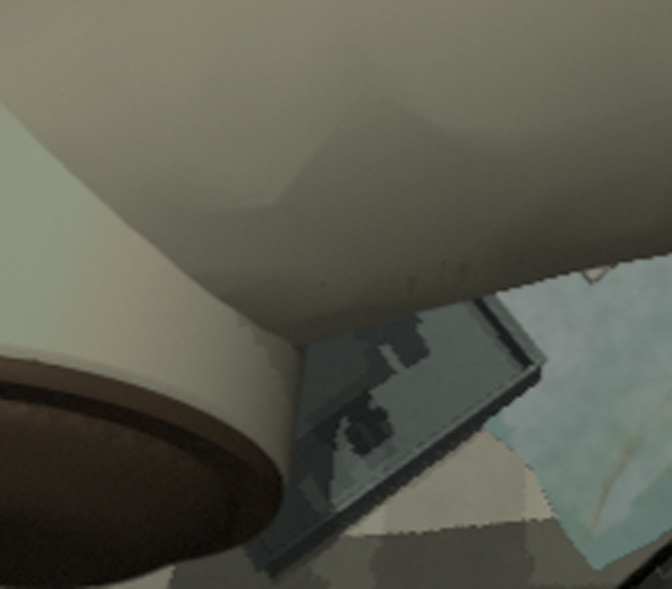

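Emit:
send_rows:
  increments:
    - {"tx": 0.04, "ty": -0.003, "tz": 0, "turn": 0}
    - {"tx": 0.1, "ty": -0.003, "tz": 0, "turn": 0}
    - {"tx": 0.16, "ty": -0.003, "tz": 0, "turn": 0}
    - {"tx": 0.22, "ty": -0.003, "tz": 0, "turn": 0}
    - {"tx": 0.28, "ty": -0.003, "tz": 0, "turn": 0}
    - {"tx": 0.32, "ty": -0.003, "tz": 0, "turn": 0}
    - {"tx": 0.345, "ty": -0.003, "tz": 0, "turn": 0}
    - {"tx": 0.361, "ty": -0.003, "tz": 0, "turn": 0}
    - {"tx": 0.361, "ty": -0.003, "tz": 0, "turn": 0}
  newtons: 30

```text
t: 15.05
ee_pos: [0.4041, 0.2453, 0.0651]
tcp_rot: [0.5, -0.5, 0.501, 0.5]
force: [-0.5, 0.3, -0.8]
grip_width: 0.474
```

```bash
python3 to.py .403 .246 .042 180;  python3 -c "
from h import *
for n in('scene','top'):
  s=snap(n,n+'13')
cv2.imwrite('pics/c13.png',np.hstack([cv2.cvtColor(load('scene13')['pixels'],cv2.COLOR_RGB2BGR)[184:384,80:310],cv2.cvtColor(load('top13')['pixels'],cv2.COLOR_RGB2BGR)[184:384,60:260]]).repeat(1,0))"
```

```text
t 15.05 pos [0.4041 0.2453 0.0651] yaw 179.92 grip 0.474 F [-0.5  0.3 -0.8] tilt [-0.001 -0.001 -1.   ] q [ 0.89  0.33 -0.57  0.   -0.67 -0.89]
tx,ty,tz [0.058 0.003 0.002] turn -0.001
```

View pics/c13.png

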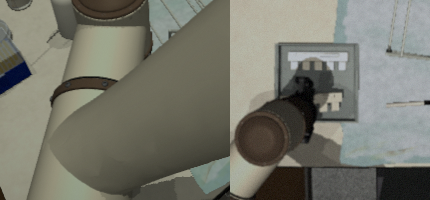

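Emit:
send_rows:
  increments:
    - {"tx": 0.01, "ty": 0, "tz": 0, "turn": 0}
    - {"tx": 0.02, "ty": 0, "tz": 0, "turn": 0}
    - {"tx": 0.03, "ty": 0, "tz": 0, "turn": 0}
    - {"tx": 0.04, "ty": 0, "tz": 0, "turn": 0}
    - {"tx": 0.05, "ty": 0, "tz": 0, "turn": 0}
  newtons: 25

```text
t: 15.65
ee_pos: [0.404, 0.246, 0.0455]
tcp_rot: [0.5, -0.5, 0.5, 0.5]
force: [-1.5, 2.9, 3.8]
grip_width: 0.475
```

Emit:
send_rows:
  increments:
    - {"tx": 0.008, "ty": 0, "tz": 0.002, "turn": 0}
    - {"tx": 0.016, "ty": 0, "tz": 0.006, "turn": 0}
  newtons: 22

```text
t: 15.85
ee_pos: [0.4044, 0.2492, 0.0399]
tcp_rot: [0.501, -0.5, 0.499, 0.5]
force: [-2.4, 2.7, 4.8]
grip_width: 0.479
```

Contact came at the expected height, about 0.047, and the comb is pivoting. I'll keep lowering.

Emit:
send_rows:
  increments:
    - {"tx": 0.008, "ty": 0, "tz": 0.005, "turn": 0}
    - {"tx": 0.016, "ty": 0, "tz": 0.01, "turn": 0}
    - {"tx": 0.024, "ty": 0, "tz": 0.013, "turn": 0}
    - {"tx": 0.032, "ty": 0, "tz": 0.016, "turn": 0}
    - {"tx": 0.04, "ty": 0, "tz": 0.018, "turn": 0}
  newtons: 20

```text
t: 16.35
ee_pos: [0.405, 0.257, 0.024]
tcp_rot: [0.501, -0.5, 0.499, 0.5]
force: [-0.8, 1.6, 5.7]
grip_width: 0.48
```

Emit:
send_rows:
  increments:
    - {"tx": 0.007, "ty": 0, "tz": 0.002, "turn": 0}
    - {"tx": 0.014, "ty": 0, "tz": 0.003, "turn": 0}
    - {"tx": 0.021, "ty": 0, "tz": 0.003, "turn": 0}

```text
t: 16.65
ee_pos: [0.4054, 0.2588, 0.0158]
tcp_rot: [0.501, -0.5, 0.498, 0.5]
force: [-0.8, 3.0, 4.5]
grip_width: 0.475
```

```bash
python3 to.py .403 .246 .012 180;  python3 -c "
from h import *
s=snap('top','top14'); cv2.imwrite('pics/c14.png',cv2.resize(cv2.cvtColor(s['pixels'],cv2.COLOR_RGB2BGR)[210:330,90:230],None,fx=4,fy=4,interpolation=cv2.INTER_CUBIC))"
```

```text
t 16.65 pos [0.4054 0.2588 0.0158] yaw -179.94 grip 0.475 F [-0.8  3.   4.5] tilt [ 0.003  0.003 -1.   ] q [ 0.91  0.43 -0.6   0.   -0.54 -0.91]
tx,ty,tz [ 0.009  0.006 -0.032] turn 0.001
```

View pics/c14.png

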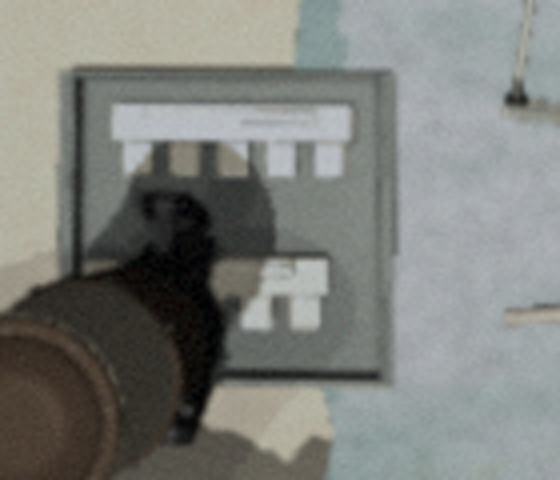

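Emit:
send_rows:
  increments:
    - {"tx": 0.0, "ty": 0, "tz": -0.01, "turn": 0}
    - {"tx": 0.0, "ty": 0, "tz": -0.02, "turn": 0}
    - {"tx": 0.004, "ty": 0, "tz": -0.025, "turn": 0}
    - {"tx": 0.008, "ty": 0, "tz": -0.025, "turn": 0}

```text
t: 17.1
ee_pos: [0.4043, 0.2465, 0.0121]
tcp_rot: [0.501, -0.5, 0.5, 0.5]
force: [0.8, 1.3, 5.8]
grip_width: 0.475
```

```bash
python3 to.py .403 .246 .012 180;  python3 -c "
from h import *
s=snap('top','top15'); cv2.imwrite('pics/c15.png',cv2.resize(cv2.cvtColor(s['pixels'],cv2.COLOR_RGB2BGR)[210:330,90:230],None,fx=4,fy=4,interpolation=cv2.INTER_CUBIC))
print(plane(s,[(111.5,276),(172.5,276)],.024))
for v in range(274,294,2):
  print(v,[depthpts(s,[(u,v)])[0][2].round(3) for u in(108,110,112,114,116,118,150,155,160,165,168)])
"
```

```text
t 17.1 pos [0.4043 0.2465 0.0121] yaw 179.96 grip 0.475 F [0.8 1.3 5.8] tilt [ 0.001  0.001 -1.   ] q [ 0.89  0.43 -0.62  0.   -0.52 -0.89]
tx,ty,tz [ 0.     0.003 -0.001] turn -0.0
[[0.42041576 0.32572083 0.024     ]
 [0.42097315 0.18378635 0.024     ]]
274 [np.float64(0.028), np.float64(0.017), np.float64(0.012), np.float64(0.009), np.float64(0.009), np.float64(0.022), np.float64(1.086), np.float64(0.013), np.float64(0.012), np.float64(0.012), np.float64(0.015)]
276 [np.float64(0.03), np.float64(0.017), np.float64(0.011), np.float64(0.016), np.float64(0.013), np.float64(0.028), np.float64(0.027), np.float64(0.027), np.float64(0.028), np.float64(0.027), np.float64(0.026)]
278 [np.float64(0.029), np.float64(0.017), np.float64(0.014), np.float64(0.011), np.float64(0.014), np.float64(0.213), np.float64(0.029), np.float64(0.029), np.float64(0.029), np.float64(0.029), np.float64(0.029)]
280 [np.float64(0.029), np.float64(0.271), np.float64(0.273), np.float64(0.269), np.float64(0.27), np.float64(0.271), np.float64(0.03), np.float64(0.027), np.float64(0.024), np.float64(0.024), np.float64(
[... 582 characters left out ...]
0.01), np.float64(0.02), np.float64(0.015), np.float64(0.021)]
288 [np.float64(0.348), np.float64(0.344), np.float64(0.344), np.float64(0.336), np.float64(0.332), np.float64(0.331), np.float64(0.152), np.float64(0.011), np.float64(0.022), np.float64(0.009), np.float64(0.02)]
290 [np.float64(0.359), np.float64(0.355), np.float64(0.353), np.float64(0.35), np.float64(0.344), np.float64(0.338), np.float64(0.157), np.float64(0.012), np.float64(0.027), np.float64(0.007), np.float64(0.022)]
292 [np.float64(0.361), np.float64(0.361), np.float64(0.363), np.float64(0.36), np.float64(0.355), np.float64(0.349), np.float64(0.159), np.float64(0.015), np.float64(0.013), np.float64(0.01), np.float64(0.019)]
```

View pics/c15.png

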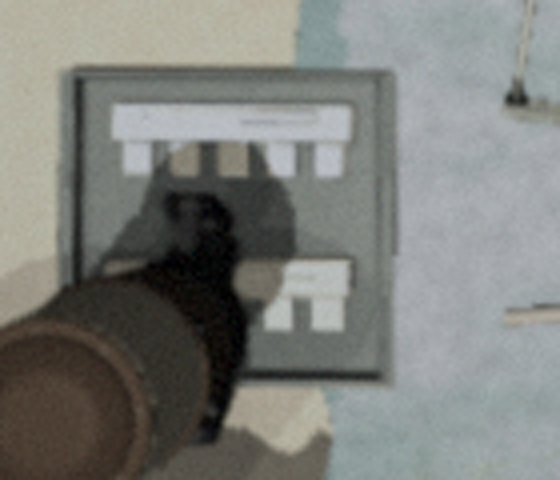

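Emit:
send_rows:
  increments:
    - {"tx": 0.004, "ty": 0, "tz": 0, "turn": 0}
    - {"tx": 0.006, "ty": 0, "tz": 0, "turn": 0}
    - {"tx": 0.006, "ty": 0, "tz": 0, "turn": 0}

```text
t: 17.45
ee_pos: [0.4043, 0.2467, 0.0106]
tcp_rot: [0.5, -0.5, 0.5, 0.5]
force: [-1.8, 1.4, 13.1]
grip_width: 0.478
```

Emit:
send_rows:
  increments:
    - {"tx": -0.003, "ty": 0, "tz": 0, "turn": 0}
    - {"tx": -0.003, "ty": 0, "tz": 0, "turn": 0}

```text
t: 17.65
ee_pos: [0.4042, 0.2466, 0.0109]
tcp_rot: [0.501, -0.5, 0.5, 0.5]
force: [0.3, 1.6, 3.5]
grip_width: 0.474
```

Emit:
send_rows:
  increments:
    - {"tx": 0, "ty": 0, "tz": 0, "turn": 0}
    - {"tx": 0, "ty": 0, "tz": 0, "turn": 0}
    - {"tx": 0, "ty": 0, "tz": 0, "turn": 0}
    - {"tx": 0, "ty": 0, "tz": 0, "turn": 0}
  jaw: 0.7

```text
t: 18.05
ee_pos: [0.4035, 0.246, 0.01]
tcp_rot: [0.5, -0.5, 0.501, 0.5]
force: [0.0, -0.2, 0.2]
grip_width: 0.702
```

Emit:
send_rows:
  increments:
    - {"tx": -0.05, "ty": 0, "tz": 0, "turn": 0}
    - {"tx": -0.15, "ty": 0, "tz": 0, "turn": 0}
    - {"tx": -0.25, "ty": 0, "tz": 0, "turn": 0}
    - {"tx": -0.35, "ty": 0, "tz": 0, "turn": 0}
    - {"tx": -0.45, "ty": 0, "tz": 0, "turn": 0}
    - {"tx": -0.5, "ty": 0, "tz": 0, "turn": 0}

```text
t: 18.65
ee_pos: [0.4048, 0.2473, 0.2141]
tcp_rot: [0.502, -0.5, 0.498, 0.5]
force: [0.8, 0.3, -0.4]
grip_width: 0.699
```

```bash
python3 to.py .45 0 .2 180
```

```text
t 18.65 pos [0.4048 0.2473 0.2141] yaw 179.99 grip 0.699 F [ 0.8  0.3 -0.4] tilt [ 0.004  0.004 -1.   ] q [ 0.89  0.14 -0.38  0.   -1.05 -0.89]
tx,ty,tz [ 0.033 -0.113 -0.618] turn -0.0
```

Moving the arm aside at this height to look.

Emit:
send_rows:
  increments:
    - {"tx": 0, "ty": -0.1, "tz": -0.62, "turn": 0}
    - {"tx": 0, "ty": -0.1, "tz": -0.62, "turn": 0}
    - {"tx": 0, "ty": -0.1, "tz": -0.62, "turn": 0}
    - {"tx": 0, "ty": -0.1, "tz": -0.62, "turn": 0}
    - {"tx": 0, "ty": -0.1, "tz": -0.62, "turn": 0}
    - {"tx": 0, "ty": -0.1, "tz": -0.62, "turn": 0}
    - {"tx": 0, "ty": -0.1, "tz": -0.62, "turn": 0}
    - {"tx": 0, "ty": -0.1, "tz": -0.62, "turn": 0}

```text
t: 19.45
ee_pos: [0.4436, -0.0009, 0.2103]
tcp_rot: [0.5, -0.5, 0.5, 0.5]
force: [-0.3, -0.0, -0.3]
grip_width: 0.699
```

Run:
```python
from tiltc import *
s=snap('top','topf'); snap('scene','scenef')
chk(s,(.38,.43),(.15,.34),zr=(.016,.06),vmin=130)
chk(s,(.38,.45),(-.35,-.16),zr=(.016,.06),vmin=130)
chk(load('scenef'),(.38,.45),(-.35,-.16),zr=(.016,.06),vmin=130)
chk(load('scenef'),(.38,.43),(.15,.34),zr=(.016,.06),vmin=130)
from meas import *
wh=lambda i:(i[...,2]>150)
for n,b in[('scomb',(112,232,182,260)),('sgate',(330,222,402,248))]:
    for t in('top0','topf'):
        uv,P=piece(load(t),b,wh,(0,.06)); print(n,t,rect(plane(load(t),uv,.024)))
```

```text
692 [0.4044 0.2539 0.0218] bins y:z
0.165 7 0.0191 0.384 0.4
0.18 51 0.0196 0.383 0.402
0.195 19 0.0196 0.386 0.408
0.21 93 0.0218 0.385 0.423
0.225 76 0.0226 0.385 0.423
0.24 100 0.0222 0.385 0.423
0.255 85 0.0223 0.383 0.423
0.27 98 0.0224 0.383 0.423
0.285 88 0.0221 0.382 0.423
0.3 75 0.0221 0.382 0.423
1047 [ 0.4217 -0.2527  0.0254] bins y:z
-0.335 43 0.0231 0.403 0.446
-0.32 104 0.0241 0.405 0.446
-0.305 97 0.0247 0.406 0.445
-0.29 109 0.0251 0.401 0.443
-0.275 113 0.0249 0.402 0.443
-0.26 111 0.0251 0.4 0.443
-0.245 109 0.0252 0.4 0.441
-0.23 119 0.0251 0.398 0.441
-0.215 118 0.0241 0.399 0.439
-0.2 100 0.0235 0.399 0.439
-0.185 7 0.0314 0.382 0.449
-0.17 17 0.0326 0.38 0.449
662 [ 0.4195 -0.2515  0.0243] bins y:z
-0.335 20 0.0221 0.406 0.442
-0.32 63 0.023 0.404 0.443
-0.305 61 0.0235 0.403 0.443
-0.29 67 0.0237 0.402 0.442
-0.275 72 0.0238 0.402 0.441
-0.26 74 0.0235 0.4 0.44
-0.245 73 0.0237 0.399 0.439
-0.23 73 0.0231 0.398 0.438
-0.215 81 0.0231 0.398 0.438
-0.2 77 0.0231 0.397 0.437
1008 [0.4038 0.2581 0.0209] bins y:z
0.18 62 0.0184 0.383 0.4
0.195 18 0.0187 0.384 0.408
0.21 127 0.0199 0.382 0.423
0.225 104 0.0223 0.383 0.424
0.24 151 0.0216 0.383 0.424
0.255 124 0.0221 0.383 0.423
0.27 151 0.0214 0.383 0.424
0.285 142 0.0216 0.383 0.423
0.3 129 0.0212 0.383 0.423
scomb top0 (array([493.4, 241.6]), array([ 39.2, 137.1]), np.float32(90.08641))
scomb topf (array([493.4, 241.6]), array([ 39.2, 137.1]), np.float32(90.095566))
sgate top0 (array([ 514.8, -266.4]), array([ 40.5, 136.9]), np.float32(94.77503))
sgate topf (array([ 514.3, -267.2]), array([ 41.4, 139.1]), np.float32(95.54611))
```

View pics/topf.png

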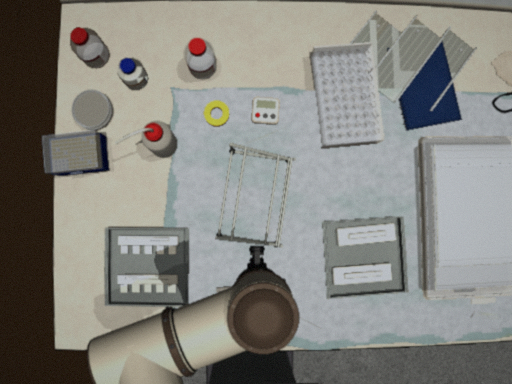

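View pics/scenef.png

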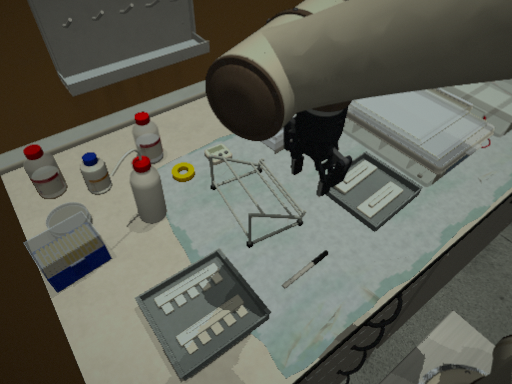

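Both pieces lie flat with even heights, and the stored pieces, timer, tape and marker haven't moved. Handing in.

```bash
python3 -c "
from cell import job_done
print(job_done())"
```

```text
the job is handed in; nothing more can be done
None
```

The gate bar and the comb are both lying flat in their trays, each beside its stored twin. I handed the job in at about 19.5 s; no verdict is reported.

**How it was done:** I gripped each piece across its middle on the rack and lifted it still tilted. I then set its lower end on the tray floor and pivoted it nearly flat by lowering the loosened grip. I let go with only a few millimetres left to settle.

**Last checks:**
- **Gate:** its top measures 22–25 mm high along its whole length in both views, where 24 mm is expected.
- **Comb:** it measures about 22 mm at the spine and about 19.5 mm at the teeth, where 24 and 20 mm are expected. At its lower end the shaded spine was masked out, so only the teeth were measured there.
- **Stored pieces:** the stored comb has not moved. The stored gate reads about 1 mm different, which is within measuring noise.
- **Timer, marker and tape:** they look unmoved by eye in the final pictures; I did not measure them.
- **Arm:** it ended clear of everything, with the tool about 0.21 m above the worktop. The highest force I read was about 25 N, when the fingertips touched the gate tray floor.

No check failed. My measured tray lengths came out 5–8 mm larger than the 185 mm given, because of blurred edges, so I kept extra clearance from the walls. I also had to slide the comb 10 mm along its tray to centre it before letting go.

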